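Find the rattling tin and hold it out

TASK

One of the three identical sealed tins in the row on the bench has a loose lead foot weight rolling about in it. Starting with the tin on the robot's left and working to the right, lift each one clear of the bench, give it a brisk shake and stand it back where it was. Then hold out the one that rattled: finish while still gripping it, upright and still, about a hand's breadth above the middle of the round cork mat, with the other two tins standing in their places and everything else on the bench left alone.

Things in the scene. Friction and masses are not known exactly. Their poses are not given: they have to be found in the camera images.
- tin_left_mid (a point): tin furthest to the robot's left (+y). All three are alike outside: closed bare-metal boxes, 110 mm along own x, 60 mm along own y, 70 mm tall, smooth upright sides, standing loose on the bench, 0.18 to 0.54 kg (at random), plus 0.27 kg in the one with the weight. This point: its centre, 35 mm above its underside; z up, its long x axis roughly away from the robot
- tin_middle_mid (a point): middle tin of the three. One tin, any, hides a loose lead ball, 36 mm wide, 0.27 kg, free to roll 66 mm along the tin's x, 16 mm along y, 26 mm in z; nothing moves in the others. At one end or the other, the ball shifts the wrist moment by some 0.15 N m. This point: its centre, 35 mm above its underside; z up, its long x axis roughly away from the robot
- tin_right_mid (a point): tin furthest to the robot's right (-y). After a level stroke of 60 mm along a tin's x at 0.3 m/s and a dead stop, the ball knocks (about 1 N) and stays at the leading end. Shaken means: faster than 0.25 m/s, underside over 30 mm up. This point: its centre, 35 mm above its underside; z up, its long x axis roughly away from the robot
- mat_mid (a point): centre of the upper face of a flat round cork mat, 120 mm across and 3 mm thick, fixed on the far part of the bench, beyond the tins
- shoe: bystander, not to be moved: carved oak puppet shoe in brown stain, 78 x 30 x 37 mm, lying between the left and middle tins; origin under its centre
- spool: bystander, not to be moved: bare wooden spool, 36 mm across, 40 mm tall, standing between the middle and right tins; origin under its centre
- crown: bystander, not to be moved: small painted tin crown, 76 mm across, 52 mm tall with its points; origin under its centre
- cross: bystander, not to be moved: walnut controller cross lying flat, 220 x 160 mm, 24 mm high; origin under its centre
- lantern: bystander, not to be moved: dented brass lantern prop, 72 mm across, 150 mm tall with its bail; origin under its centre
- screwdriver: bystander, not to be moved: screwdriver lying on the left of the bench; origin under its middle
- glue_jar: bystander, not to be moved: small glue jar, 56 mm across, 75 mm tall; origin under its centre
There are look-alikes about, which are no part of the job. What is shaped like the part that bears tin_left_mid but green is not meant.

How it is judged:
On the way, in this order (a step that is already met when the one before it is completed fails the run):
1. the left tin is lifted clear of the bench (underside 30 mm up) and shaken (faster than 0.25 m/s) (height (world z) of tin_left_mid above 0.065 m and linear speed of tin_left above 0.25 m/s and contact force between the fingers and tin_left above 0.5 N), for 0.02 s.
2. the middle tin is lifted clear of the bench (underside 30 mm up) and shaken (faster than 0.25 m/s) (height (world z) of tin_middle_mid above 0.065 m and linear speed of tin_middle above 0.25 m/s and contact force between the fingers and tin_middle above 0.5 N), for 0.02 s.
3. the right tin is lifted clear of the bench (underside 30 mm up) and shaken (faster than 0.25 m/s) (height (world z) of tin_right_mid above 0.065 m and linear speed of tin_right above 0.25 m/s and contact force between the fingers and tin_right above 0.5 N), for 0.02 s.
At the end, for the whole second after the job is handed in: the tin with the loose weight is gripped, carried by nothing else, underside over 60 mm above the bench, centre within 50 mm (level) of the mat's centre, within 0.25 rad of upright, still (under 0.05 m/s); the other two stand upright and still on the bench, each within 60 mm of its start (((distance between weight_c0 and tin_left_mid below 0.05 m and height (world z) of tin_left_mid above 0.095 m and horizontal distance between tin_left_mid and mat_mid below 0.05 m and angle between tin_left_mid's own z axis and vertical below 0.25 rad and linear speed of tin_left below 0.05 m/s and contact force between the fingers and tin_left above 1 N and contact force between tin_left and table below 0.1 N and height (world z) of each of tin_middle_mid, tin_right_mid below 0.044 m and angle between each of tin_middle_mid, tin_right_mid's own z axis and vertical below 0.1 rad and distance of each of tin_middle_mid, tin_right_mid from where it was at the start of the episode below 0.06 m and linear speed of each of tin_middle, tin_right below 0.03 m/s) or (distance between weight_c0 and tin_middle_mid below 0.05 m and height (world z) of tin_middle_mid above 0.095 m and horizontal distance between tin_middle_mid and mat_mid below 0.05 m and angle between tin_middle_mid's own z axis and vertical below 0.25 rad and linear speed of tin_middle below 0.05 m/s and contact force between the fingers and tin_middle above 1 N and contact force between tin_middle and table below 0.1 N and height (world z) of each of tin_left_mid, tin_right_mid below 0.044 m and angle between each of tin_left_mid, tin_right_mid's own z axis and vertical below 0.1 rad and distance of each of tin_left_mid, tin_right_mid from where it was at the start of the episode below 0.06 m and linear speed of each of tin_left, tin_right below 0.03 m/s) or (distance between weight_c0 and tin_right_mid below 0.05 m and height (world z) of tin_right_mid above 0.095 m and horizontal distance between tin_right_mid and mat_mid below 0.05 m and angle between tin_right_mid's own z axis and vertical below 0.25 rad and linear speed of tin_right below 0.05 m/s and contact force between the fingers and tin_right above 1 N and contact force between tin_right and table below 0.1 N and height (world z) of each of tin_left_mid, tin_middle_mid below 0.044 m and angle between each of tin_left_mid, tin_middle_mid's own z axis and vertical below 0.1 rad and distance of each of tin_left_mid, tin_middle_mid from where it was at the start of the episode below 0.06 m and linear speed of each of tin_left, tin_middle below 0.03 m/s))); the arm keeps its last pose, push and grip.
It fails at once if a bystander is pushed more than 30 mm (distance of any of shoe, spool, crown, cross, lantern, screwdriver, glue_jar from where it was at the start of the episode above 0.03 m).
It also fails if it takes over 72 s, if anything falls off the work surface, if the arm or the gripper's body presses on something with over 40 N, if the wrist force passes 120 N, or if a joint passes its speed limit or range.

ROBOT

A 7-joint arm with a two-finger parallel gripper is mounted at the origin on the work surface. World frame = base frame: x ahead of the robot, y to its left, z up, the work surface at z = 0. Lengths are in m, angles in rad, forces in N, time in s.
With the tool pointing down it reaches from about 0.425 to 0.95 m from the base axis. Payload 4.7 kg.
Tool frame: the origin (TCP) lies at the very end of the fingers, on their centre line; the grasp point (between the pads) lies 19 mm behind it; z points along the fingers, y is the direction in which the jaws open and shut (so a half turn about z gives the same grasp; the last joint's range is limited). The gripper opens to 87 mm and grips with 3 to 60 N. Pads are 19 mm wide; open, the fingers measure 117 mm over their backs; the gripper's body (75 mm by 190 mm) begins 51 mm behind the grasp point.
Start: joints at [-1.174, 0.469, -0.049, 1.532, 0.024, 1.141, -0.082], TCP at [0.279, 0.615, 0.223] pointing down, gripper open.
Joint ranges: [-2.59, 2.59], [-0.33, 1.99], [-1.39, 1.29], [0.1, 2.45], [-1.04, 4.18], [0.21, 1.99], [-2.66, 2.66]. Speed limits (rad/s): [2.57, 2.57, 3.14, 3.14, 3.14, 3.14, 3.14].

INTERFACE

Orientations are given as [roll, pitch, yaw] about the fixed x, y, z axes, in that order (R = Rz(yaw) Ry(pitch) Rx(roll)).
In Python, from cell import env gives the robot as it stands. The module is installed in compiled form; this text tells all that it offers.
- The arm moves only by the shell command python3 -m jog 'ROWS'. ROWS is JSON, a list of rows, each a list of 3 entries, a list of its own where there are three numbers: the shift along the tool's x, y, z in m, then the turn, a rotation vector about the tool's x, y, z in degrees, then the finger opening in m, from 0 to 0.087. A call has 1 to 12 rows; each row is the pose to reach, as a shift and turn from the pose commanded when the call began, along the tool's axes at that moment; what a row does not reach only later rows make up. A row lasts 1/12 s, in which the tool goes at most 41.7 mm and 7.16 degrees, less where a joint would pass 70% of its speed; a pose out of reach is approached as far as the arm can. A call with a gripper value outside its range is refused whole. The fingers move at their own pace and stop on an object; the grip force is fixed at half the most. Time passes only in rows, so rows that repeat a pose let the fingers close. It gives the time, the measured TCP pose, the force and the opening at its end, in the units of the state.
- env.sense(): the state, without advancing time (a new reading comes with each control period).
- env.read_camera(name): name is "scene" or "top" or "wrist"; returns a dict with "image" (480x640x3 uint8, red, green, blue), "depth" (480x640 float32, m along the optical axis (not along the pixel's ray), 0 where there is no reading), "fovy" (degrees; the focal length in pixels is half the picture's height over the tangent of half this angle, whatever the lens; pixels are square), "cx", "cy" (the principal point, pixels), "cam_to_world" (4x4, takes a point from camera to world coordinates); the wrist camera has in their place "tool_from_camera" (4x4, takes a point from camera to tool coordinates, whose origin is the TCP and whose axes are the flange's). Camera axes: x right, y down, z forward; pixel columns grow to the right and rows downward; lengths in m; the calibration is good to about 2 mm. A picture is of the moment at which its call begins: read the wrist's pose just before it.
- env.finish_job(): hands the job in, once; it reports no verdict.
The state is a dict: "time_s": time; "q": joint angles; "dq": joint speeds; "tau": joint torques, N m; "eef_pos": TCP position; "ee_rot": TCP orientation; "ft_force": force on the tool from outside, world axes, zero at the start; "torque": the same for the moment, N m; "gripper_width": finger opening in m.
Only numpy, scipy, OpenCV 4.12 (cv2) and the standard library are available. Lean on these libraries where they do the work, as an engineer would, in place of code of your own. Each camera call takes 0.05 s, during which the arm holds its last target.

## Working session

There is one attempt and no reset: what is moved stays moved. The work goes in short steps, Python scripts to look and compute and a shell command to move; the robot and the scene stay as the last step left them, time stands still between calls to the robot, and variables do not carry over. Pictures are saved under pics/ and viewed, and the job is handed in when it is done.

```bash
mkdir -p pics; python3 - <<'E'
from cell import env
import cv2,numpy as np
s=env.sense()
for k,v in s.items(): print(k,np.round(v,3))
for n in("scene","top","wrist"):
    c=env.read_camera(n); cv2.imwrite(f"pics/{n}0.png",c["image"][:,:,::-1])
    np.savez(f"pics/{n}0.npz",**c)
    print(n,c["fovy"],c["cx"],c["cy"]); print(np.round(c.get("cam_to_world",c.get("tool_from_camera")),3))
E
```

```text
time_s 0.0
q [-1.174  0.469 -0.049  1.534  0.024  1.141 -0.082]
dq [-0.002  0.002  0.002 -0.     0.    -0.001 -0.001]
tau [-0.0000e+00 -5.0797e+01 -8.1000e-02 -2.3616e+01 -6.1000e-02  3.8000e-02
  0.0000e+00]
eef_pos [0.279 0.614 0.221]
ee_rot [-3.14   0.     2.716]
ft_force [ 0.484 -1.045 -0.446]
torque [-0.006  0.014  0.075]
gripper_width 0.087
scene 49.86663277768849 314.83431934597894 235.09459493733306
[[ 0.792  0.386 -0.474  1.074]
 [ 0.611 -0.492  0.621 -0.764]
 [ 0.007 -0.781 -0.625  0.815]
 [ 0.     0.     0.     1.   ]]
top 54.94354900082717 317.95327540447613 241.37315593507134
[[-0.009 -0.992  0.13   0.341]
 [-1.     0.007 -0.013 -0.005]
 [ 0.012 -0.13  -0.991  1.339]
 [ 0.     0.     0.     1.   ]]
wrist 67.74827257191231 323.33330904830444 241.5689771155381
[[ 0.    -0.952 -0.306  0.084]
 [ 1.     0.    -0.    -0.   ]
 [ 0.    -0.306  0.952 -0.163]
 [ 0.     0.     0.     1.   ]]
```

View pics/scene0.png

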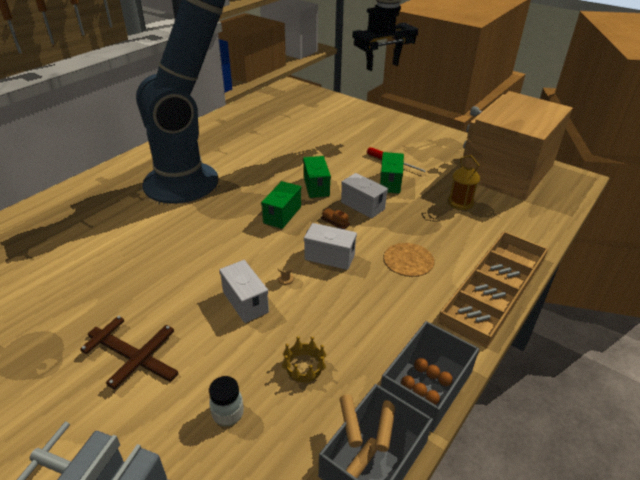

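View pics/top0.png

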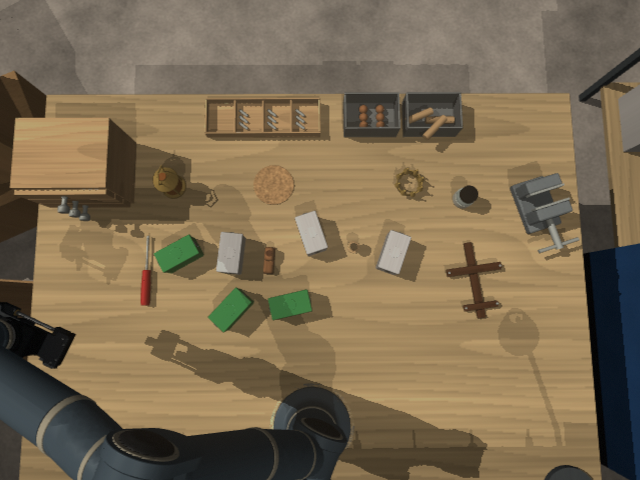

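View pics/wrist0.png

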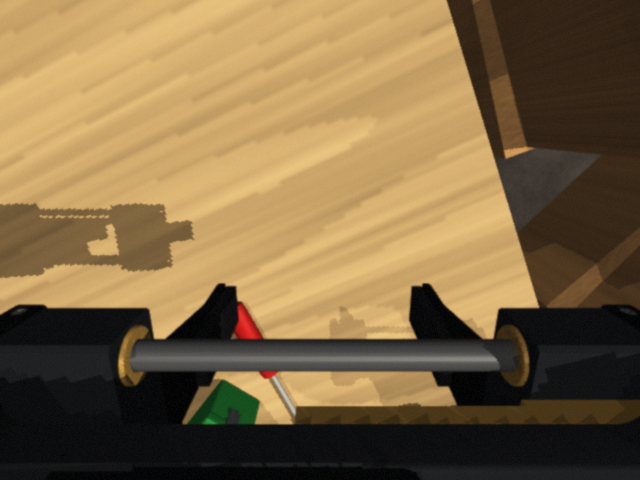

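The top view shows three bare-metal tins at (230,253), (311,232) and (394,252). The look-alikes are the green boxes at (178,253), (231,309) and (290,304). The mat is at (275,185), the shoe at (269,260) and the spool at (354,245). I'll measure the metal tins next.

```bash
cat > h.py <<'E'
import numpy as np,cv2
def cast(c,uv,z,T=None):
    T=c["cam_to_world"] if T is None else T
    f=240/np.tan(np.radians(float(c["fovy"]))/2)
    uv=np.atleast_2d(uv).astype(float)
    d=np.c_[(uv[:,0]-c["cx"])/f,(uv[:,1]-c["cy"])/f,np.ones(len(uv))]@T[:3,:3].T
    o=T[:3,3]; return o+d*((z-o[2])/d[:,2])[:,None]
def cloud(c,T=None):
    T=c["cam_to_world"] if T is None else T
    f=240/np.tan(np.radians(float(c["fovy"]))/2)
    v,u=np.mgrid[:480,:640]; D=c["depth"]
    P=np.stack([(u-c["cx"])/f*D,(v-c["cy"])/f*D,D],-1)
    return P@T[:3,:3].T+T[:3,3]
E
python3 - <<'E'
from h import *
c=np.load("pics/top0.npz"); im=c["image"]; P=cloud(c)
hsv=cv2.cvtColor(im,cv2.COLOR_RGB2HSV)
print([P[y,x].round(3) for x,y in[(230,250),(311,232),(394,252),(275,185),(269,260),(354,245)]])
grey=(hsv[...,1]<50)&(hsv[...,2]>110)
top=(grey&(P[...,2]>.055)&(P[...,2]<.085)).astype(np.uint8)
for nm,m in(("grey",grey.astype(np.uint8)),("top",top)):
  for k in cv2.findContours(m,cv2.RETR_EXTERNAL,cv2.CHAIN_APPROX_NONE)[0]:
    if cv2.contourArea(k)<300 or not(150<k[:,0,0].mean()<450 and 200<k[:,0,1].mean()<300):continue
    w=cast(c,k[:,0],.07)[:,:2]
    r=cv2.minAreaRect((w*1000).astype(np.float32)); b=cv2.boxPoints(r)
    e=b[1]-b[0],b[2]-b[1]; L=max(e,key=np.linalg.norm); a=np.degrees(np.arctan2(L[1],L[0]));a=(a+90)%180-90
    print(nm,k[:,0].mean(0).round(),np.round(r[0],1),np.round(r[1],1),"long axis yaw",round(a,1))
# mat
m=((hsv[...,0]<20)&(P[...,2]<.02)); 
crop=im[150:340,130:450]; cv2.imwrite("pics/crop1.png",cv2.resize(crop[:,:,::-1],None,fx=2.5,fy=2.5,interpolation=cv2.INTER_CUBIC))
for n,(x0,y0,x1,y1) in dict(shoe=(258,240,280,280),spool=(345,235,368,258)).items():
    q=P[y0:y1,x0:x1].reshape(-1,3); q=q[(q[:,2]>.012)]; print(n,q.min(0).round(3),q.max(0).round(3))
for uv in [(255,185),(295,185),(275,166),(275,204)]: print(cast(c,uv,.003).round(3))
E
```

```text
[array([0.485, 0.221, 0.068]), array([ 0.534, -0.003,  0.065]), array([ 0.475, -0.232,  0.074]), array([0.685, 0.103, 0.002]), array([0.46 , 0.117, 0.033]), array([ 0.504, -0.128,  0.002])]
grey [229. 252.] [478.9 224. ] [ 60.2 109.8] long axis yaw -6.1
grey [393. 252.] [ 476.7 -231.6] [ 65.7 113.1] long axis yaw -19.8
grey [311. 232.] [534.   -2.5] [111.   60.9] long axis yaw 18.0
top [229. 252.] [478.9 224. ] [ 60.2 109.8] long axis yaw -6.1
top [394. 252.] [ 477.9 -231.9] [ 61.8 110.8] long axis yaw -20.1
top [311. 232.] [533.9  -2. ] [111.   59.8] long axis yaw 18.0
shoe [ 0.341 -0.005  0.014] [0.497 0.135 1.339]
spool [ 0.341 -0.13   0.017] [ 0.495 -0.005  1.339]
[[0.685 0.162 0.003]]
[[0.685 0.044 0.003]]
[[0.743 0.103 0.003]]
[[0.628 0.103 0.003]]
```

View pics/crop1.png

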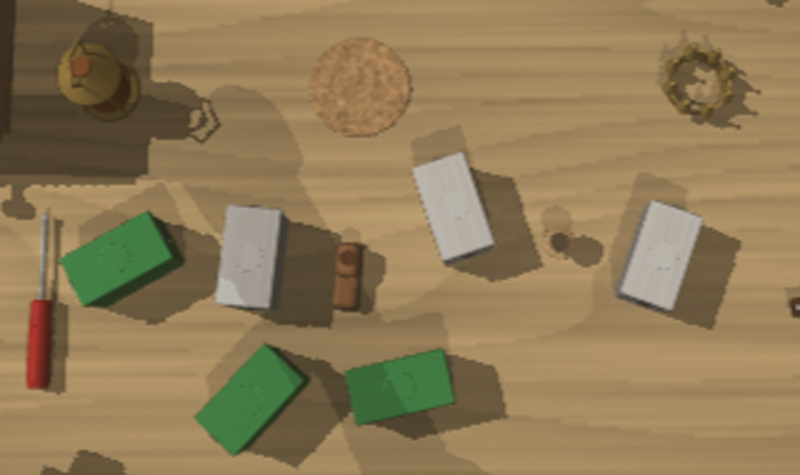

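All three metal rectangles measure 110 x 60 mm at z = 0.07, which matches the description. Their centres are L (0.479, 0.224, yaw −6), M (0.534, −0.002, yaw 18) and R (0.478, −0.232, yaw −20), and the mat is at (0.685, 0.103). The crop confirms the chosen three are grey and the look-alikes green. Next I'll work out the first move.

```bash
cat > d.py <<'E'
import sys,numpy as np
from scipy.spatial.transform import Rotation as R
from cell import env
s=env.sense()
def rel(x,y,z,yaw):
    R0=R.from_euler('xyz',s['ee_rot']); Rt=R.from_euler('xyz',[np.pi,0,np.radians(yaw)])
    return (R0.inv().apply(np.array([x,y,z])-s['eef_pos'])*1000).round(1),(R0.inv()*Rt).as_rotvec(True).round(1)
def show():
    print("t",round(s['time_s'],2),"pos",np.round(s['eef_pos'],4),"rpy",np.degrees(s['ee_rot']).round(1),"w",round(float(s['gripper_width']),4),"F",np.round(s['ft_force'],2),"T",np.round(s['torque'],3),"q",np.round(s['q'],2))
if __name__=="__main__":
    show()
    if len(sys.argv)>4: print(*rel(*map(float,sys.argv[1:5])))
E
python3 d.py .479 .224 .2 174
```

```text
t 0.15 pos [0.2786 0.6143 0.2218] rpy [-179.9    0.   155.6] w 0.0868 F [0.08 0.09 0.18] T [-0.015 -0.013  0.023] q [-1.17  0.47 -0.05  1.53  0.02  1.14 -0.08]
[-343.7 -272.7   22.2] [ -0.1  -0.  -18.4]
```

```bash
python3 -m jog '[[[-0.031,-0.025,0.002],[0,0,-2],0.087],[[-0.062,-0.049,0.004],[0,0,-4],0.087],[[-0.093,-0.074,0.006],[0,0,-6],0.087],[[-0.124,-0.099,0.008],[0,0,-8],0.087],[[-0.156,-0.124,0.01],[0,0,-10],0.087],[[-0.187,-0.148,0.012],[0,0,-12],0.087],[[-0.218,-0.173,0.014],[0,0,-14],0.087],[[-0.249,-0.198,0.016],[0,0,-16],0.087],[[-0.280,-0.222,0.018],[0,0,-18.4],0.087],[[-0.312,-0.247,0.02],[0,0,-18.4],0.087],[[-0.344,-0.273,0.022],[0,0,-18.4],0.087],[[-0.344,-0.273,0.022],[0,0,-18.4],0.087]]'
python3 d.py .479 .224 .09 174
python3 - <<'E'
from cell import env
import cv2
c=env.read_camera("wrist"); cv2.imwrite("pics/w1.png",c["image"][:,:,::-1])
E
```

```text
time_s: 1.15
eef_pos: [0.4831, 0.2142, 0.2001]
ee_rot: [-3.137, 0.002, 3.023]
ft_force: [-0.1, -0.6, 0.2]
gripper_width: 0.0871
t 1.15 pos [0.4831 0.2142 0.2001] rpy [-1.797e+02  1.000e-01  1.732e+02] w 0.0871 F [-0.09 -0.65  0.23] T [ 0.036 -0.049 -0.003] q [-0.54  0.25  0.05  1.91 -0.01  0.98  0.96]
[  5.4   9.8 110.1] [-0.3  0.1 -0.8]
```

View pics/w1.png

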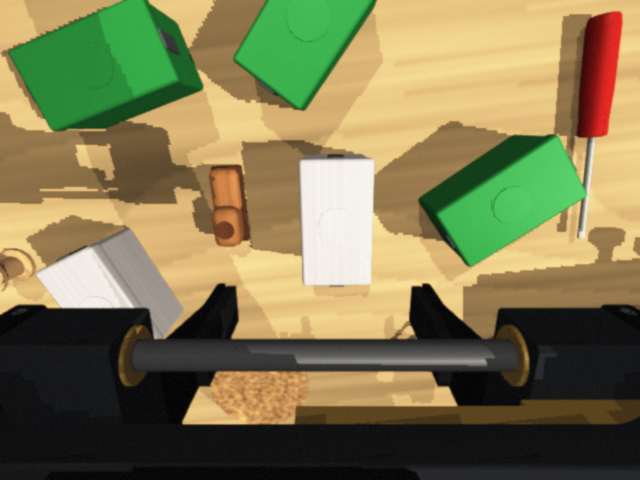

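The wrist view shows the left tin at (336,222), with its long axis vertical in the picture. The shoe is at (228,206), and the nearest green box corner at (425,205) leaves room for the finger. I'll cross-check the tin's position in this view.

```bash
cat > wt.py <<'E'
# measure grey tin nearest a guess, wrist view
import sys
from d import *; from h import *
c=env.read_camera("wrist"); s=env.sense()
def main(gx,gy,z=.07):
    T=np.eye(4);T[:3,:3]=R.from_euler('xyz',s['ee_rot']).as_matrix();T[:3,3]=s['eef_pos'];T=T@c["tool_from_camera"]
    hsv=cv2.cvtColor(c["image"],cv2.COLOR_RGB2HSV); P=cloud(c,T)
    m=((hsv[...,1]<50)&(hsv[...,2]>110)&(abs(P[...,2]-z)<.015)).astype(np.uint8)
    for k in cv2.findContours(m,cv2.RETR_EXTERNAL,cv2.CHAIN_APPROX_NONE)[0]:
        if cv2.contourArea(k)<1500: continue
        w=cast(c,k[:,0],z,T)[:,:2]; r=cv2.minAreaRect((w*1000).astype(np.float32)); b=cv2.boxPoints(r)
        L=max((b[1]-b[0],b[2]-b[1]),key=np.linalg.norm); a=(np.degrees(np.arctan2(L[1],L[0]))+90)%180-90
        print("px",k[:,0].mean(0).round(),"c",np.round(r[0],1),"size",np.round(r[1],1),"yaw",round(a,1))
if __name__=="__main__": show(); main(0,0)
E
python3 wt.py; python3 d.py .479 .224 .09 174
```

```text
t 1.2 pos [0.4812 0.2187 0.2002] rpy [-179.9    0.   173.4] w 0.0869 F [-0.    0.78  0.12] T [0.061 0.079 0.008] q [-0.55  0.25  0.05  1.91 -0.01  0.98  0.96]
px [ 86. 284.] c [511.9   1. ] size [67.7 71.5] yaw -72.2
px [331. 223.] c [478. 228.] size [ 60.7 111. ] yaw -5.8
t 1.25 pos [0.4799 0.222  0.2003] rpy [-180.    -0.   173.7] w 0.0872 F [-0.1   0.84  1.47] T [ 0.079  0.04  -0.046] q [-0.55  0.25  0.04  1.91 -0.01  0.98  0.96]
[  1.1   1.9 110.3] [-0.  -0.  -0.3]
```

```bash
python3 -m jog '[[[0,0,0.03],[0,0,0],0.087],[[0,0,0.06],[0,0,0],0.087],[[0,0,0.09],[0,0,0],0.087],[[0,0,0.11],[0,0,0],0.087],[[0,0,0.13],[0,0,0],0.087],[[0,0,0.145],[0,0,0],0.087],[[0,0,0.16],[0,0,0],0.087],[[0,0,0.17],[0,0,0],0.087],[[0,0,0.18],[0,0,0],0.087],[[0,0,0.18],[0,0,0],0.087],[[0,0,0.18],[0,0,0],0.087]]'; python3 d.py .479 .224 .02 174
```

```text
time_s: 2.17
eef_pos: [0.479, 0.2247, 0.0204]
ee_rot: [3.142, -0.001, 3.038]
ft_force: [0.2, -0.5, -0.5]
gripper_width: 0.0869
t 2.17 pos [0.479  0.2247 0.0204] rpy [180.   -0.  174.1] w 0.0869 F [ 0.16 -0.49 -0.49] T [ 0.024  0.028 -0.055] q [-0.54  0.5   0.03  2.05 -0.03  0.59  0.97]
[-0.1 -0.7  0.4] [ 0.  -0.   0.1]
```

Close on the left tin.

```bash
python3 -m jog '[[[0,0,0],[0,0,0],0.05],[[0,0,0],[0,0,0],0.05],[[0,0,0],[0,0,0],0.05],[[0,0,0],[0,0,0],0.05],[[0,0,0],[0,0,0],0.05],[[0,0,0],[0,0,0],0.05]]'; python3 d.py
```

```text
time_s: 2.67
eef_pos: [0.4796, 0.2244, 0.021]
ee_rot: [3.141, 0.001, 3.037]
ft_force: [-0.8, 1.2, 2.0]
gripper_width: 0.0601
t 2.67 pos [0.4796 0.2244 0.021 ] rpy [180.   0. 174.] w 0.0601 F [-0.75  1.23  1.98] T [ 0.043  0.034 -0.072] q [-0.54  0.5   0.03  2.05 -0.03  0.59  0.97]
```

```bash
python3 -m jog '[[[0,0,-0.005],[0,0,0],0.02],[[0,0,-0.015],[0,0,0],0.02],[[0,0,-0.03],[0,0,0],0.02],[[0,0,-0.045],[0,0,0],0.02],[[0,0,-0.06],[0,0,0],0.02],[[0,0,-0.075],[0,0,0],0.02],[[0,0,-0.09],[0,0,0],0.02],[[0,0,-0.1],[0,0,0],0.02],[[0,0,-0.1],[0,0,0],0.02],[[0,0,-0.1],[0,0,0],0.02],[[0,0,-0.1],[0,0,0],0.02],[[0,0,-0.1],[0,0,0],0.02]]'; python3 d.py
python3 - <<'E'
from cell import env
import cv2
c=env.read_camera("scene"); cv2.imwrite("pics/s1.png",c["image"][:,:,::-1])
E
```

```text
time_s: 3.67
eef_pos: [0.4784, 0.2236, 0.1194]
ee_rot: [-3.14, -0.002, 3.037]
ft_force: [-0.9, -0.6, -6.3]
gripper_width: 0.0602
t 3.67 pos [0.4784 0.2236 0.1194] rpy [-1.799e+02 -1.000e-01  1.740e+02] w 0.0602 F [-0.87 -0.6  -6.26] T [0.022 0.013 0.034] q [-0.55  0.35  0.04  1.99 -0.02  0.81  0.97]
```

View pics/s1.png

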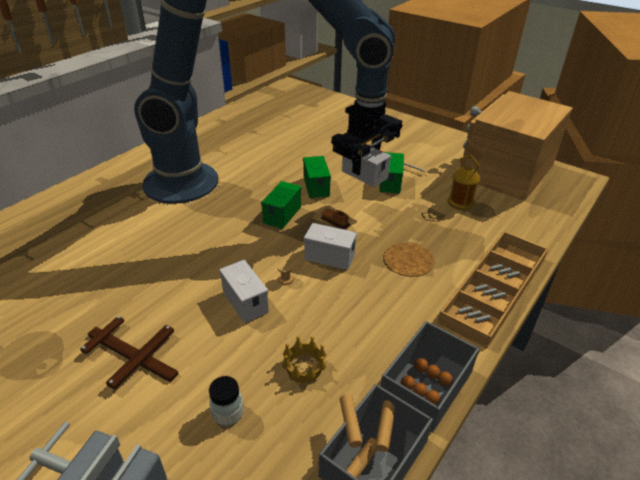

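The left tin is gripped and clear of the bench at (366,165). First stroke: 0.1 m away from the robot, then stop.

```bash
cat > avg.py <<'E'
from cell import env
import numpy as np
T=[];F=[]
for i in range(14):
    env.read_camera("wrist"); s=env.sense(); T.append(s["torque"]);F.append(s["ft_force"])
T=np.array(T);F=np.array(F)
print("t",s["time_s"],"pos",np.round(s["eef_pos"],4),"F",F.mean(0).round(2),"T",T.mean(0).round(3),"+-",(T.std(0)/np.sqrt(13)).round(3),"rpy",np.degrees(s["ee_rot"]).round(1))
yaw=s["ee_rot"][2]; x=np.array([np.cos(yaw),np.sin(yaw)]); y=np.array([np.sin(yaw),-np.cos(yaw)])
print("T about tool x,y:",(T[:,:2]@x).mean().round(3),(T[:,:2]@y).mean().round(3))
E
python3 -m jog '[[[-0.035,0,0],[0,0,0],0.02],[[-0.07,0,0],[0,0,0],0.02],[[-0.105,0,0],[0,0,0],0.02],[[-0.105,0,0],[0,0,0],0.02],[[-0.105,0,0],[0,0,0],0.02],[[-0.105,0,0],[0,0,0],0.02],[[-0.105,0,0],[0,0,0],0.02],[[-0.105,0,0],[0,0,0],0.02]]'; python3 avg.py
python3 -m jog '[[[0.035,0,0],[0,0,0],0.02],[[0.07,0,0],[0,0,0],0.02],[[0.105,0,0],[0,0,0],0.02],[[0.105,0,0],[0,0,0],0.02],[[0.105,0,0],[0,0,0],0.02],[[0.105,0,0],[0,0,0],0.02],[[0.105,0,0],[0,0,0],0.02],[[0.105,0,0],[0,0,0],0.02]]'; python3 avg.py
```

```text
time_s: 4.38
eef_pos: [0.5824, 0.2136, 0.1202]
ee_rot: [-3.141, -0.001, 3.038]
ft_force: [-0.0, -0.6, -4.9]
gripper_width: 0.06
t 5.0833 pos [0.5837 0.2131 0.1205] F [ 0.14  0.16 -5.18] T [ 0.02   0.015 -0.003] +- [0.012 0.006 0.008] rpy [180.  -0. 174.]
T about tool x,y: -0.018 0.017
time_s: 5.75
eef_pos: [0.4806, 0.2238, 0.1208]
ee_rot: [3.141, 0.001, 3.036]
ft_force: [0.4, -0.9, -5.1]
gripper_width: 0.0602
t 6.45 pos [0.4793 0.2241 0.1206] F [-0.04 -0.02 -5.09] T [ 0.024  0.013 -0.011] +- [0.009 0.01  0.008] rpy [180.  -0. 174.]
T about tool x,y: -0.023 0.015
```

The wrist moment doesn't change between the two ends (0.017 against 0.015 N m), so the left tin isn't the one. I'll confirm the shake speed with another stroke.

```bash
python3 -m jog '[[[-0.04,0,0],[0,0,0],0.02],[[-0.08,0,0],[0,0,0],0.02]]'|head -2; python3 -m jog '[[[-0.025,0,0],[0,0,0],0.02]]'|head -2;  python3 -m jog '[[[0,0,0],[0,0,0],0.02],[[0.04,0,0],[0,0,0],0.02],[[0.08,0,0],[0,0,0],0.02],[[0.105,0,0],[0,0,0],0.02],[[0.105,0,0],[0,0,0],0.02],[[0.105,0,0],[0,0,0],0.02],[[0.105,0,0],[0,0,0],0.02],[[0.105,0,0],[0,0,0],0.02],[[0.105,0,0],[0,0,0],0.02]]'; python3 d.py .479 .224 .02 174
```

```text
time_s: 6.62
eef_pos: [0.5574, 0.2167, 0.1203]
time_s: 6.7
eef_pos: [0.5878, 0.2123, 0.1211]
time_s: 7.45
eef_pos: [0.4805, 0.2238, 0.1207]
ee_rot: [3.141, 0.001, 3.036]
ft_force: [-0.3, -0.9, -4.6]
gripper_width: 0.06
t 7.45 pos [0.4805 0.2238 0.1207] rpy [1.800e+02 1.000e-01 1.739e+02] w 0.06 F [-0.25 -0.86 -4.59] T [ 0.003 -0.05   0.007] q [-0.55  0.35  0.04  1.98 -0.02  0.81  0.97]
[  1.6   0.  100.7] [ 0.   0.1 -0.1]
```

The tin covered 78 mm in 0.17 s, about 0.47 m/s, well over the threshold. I'll put it back.

```bash
python3 -m jog '[[[0,0,0.015],[0,0,0],0.02],[[0,0,0.03],[0,0,0],0.02],[[0,0,0.045],[0,0,0],0.02],[[0,0,0.06],[0,0,0],0.02],[[0,0,0.075],[0,0,0],0.02],[[0,0,0.085],[0,0,0],0.02],[[0,0,0.092],[0,0,0],0.02],[[0,0,0.096],[0,0,0],0.02],[[0,0,0.099],[0,0,0],0.02],[[0,0,0.1],[0,0,0],0.02],[[0,0,0.1],[0,0,0],0.02],[[0,0,0.1],[0,0,0],0.02]]'; python3 d.py .479 .224 .02 174
```

```text
time_s: 8.45
eef_pos: [0.4798, 0.2244, 0.0211]
ee_rot: [3.141, 0.001, 3.037]
ft_force: [0.3, 0.2, -4.4]
gripper_width: 0.0597
t 8.45 pos [0.4798 0.2244 0.0211] rpy [1.799e+02 1.000e-01 1.740e+02] w 0.0597 F [ 0.31  0.21 -4.42] T [-0.032 -0.003  0.008] q [-0.54  0.5   0.03  2.05 -0.03  0.59  0.98]
[ 0.7 -0.4  1.1] [0.1 0.1 0. ]
```

```bash
python3 -m jog '[[[0,0,0.001],[0,0,0],0.02],[[0,0,0.001],[0,0,0],0.02],[[0,0,0.001],[0,0,0],0.02]]'; python3 -m jog '[[[0,0,0],[0,0,0],0.087],[[0,0,0],[0,0,0],0.087],[[0,0,0],[0,0,0],0.087],[[0,0,0],[0,0,0],0.087],[[0,0,-0.03],[0,0,0],0.087],[[0,0,-0.06],[0,0,0],0.087],[[0,0,-0.1],[0,0,0],0.087],[[0,0,-0.14],[0,0,0],0.087],[[0,0,-0.18],[0,0,0],0.087],[[0,0,-0.18],[0,0,0],0.087],[[0,0,-0.18],[0,0,0],0.087],[[0,0,-0.18],[0,0,0],0.087]]'; python3 wt.py;  python3 d.py .534 -.002 .2 198
```

```text
time_s: 8.7
eef_pos: [0.4798, 0.2243, 0.021]
ee_rot: [3.141, 0.001, 3.037]
ft_force: [-2.0, -1.0, 5.6]
gripper_width: 0.06
time_s: 9.7
eef_pos: [0.4788, 0.2238, 0.1991]
ee_rot: [-3.141, -0.001, 3.037]
ft_force: [-0.4, -0.7, -0.8]
gripper_width: 0.087
t 9.7 pos [0.4788 0.2238 0.1991] rpy [-180.   -0.  174.] w 0.087 F [-0.39 -0.66 -0.76] T [0.028 0.03  0.054] q [-0.56  0.25  0.05  1.91 -0.02  0.98  0.96]
px [ 78. 284.] c [510.3  -3.3] size [65.3 71.1] yaw -72.5
px [324. 227.] c [478.4 223.7] size [ 60.5 110.6] yaw -6.0
t 9.75 pos [0.4783 0.2236 0.1982] rpy [-1.799e+02 -1.000e-01  1.740e+02] w 0.0871 F [-0.9  -0.8  -0.24] T [ 0.042  0.022 -0.012] q [-0.56  0.25  0.05  1.91 -0.02  0.98  0.96]
[ -78.9 -218.5   -1.7] [ -0.1  -0.1 -24. ]
```

The left tin is back at (0.478, 0.224), yaw −6. Next, over the middle tin.

```bash
python3 -m jog '[[[-0.013,-0.036,0],[0,0,-4],0.087],[[-0.026,-0.073,0],[0,0,-8],0.087],[[-0.039,-0.109,0],[0,0,-12],0.087],[[-0.052,-0.146,0],[0,0,-16],0.087],[[-0.066,-0.182,0],[0,0,-20],0.087],[[-0.079,-0.219,0],[0,0,-24],0.087],[[-0.079,-0.219,0],[0,0,-24],0.087],[[-0.079,-0.219,0],[0,0,-24],0.087],[[-0.079,-0.219,0],[0,0,-24],0.087],[[-0.079,-0.219,0],[0,0,-24],0.087]]'; python3 wt.py;  python3 d.py .534 -.002 .02 198
```

```text
time_s: 10.58
eef_pos: [0.5342, -0.0003, 0.1983]
ee_rot: [3.14, -0.002, -2.825]
ft_force: [-0.7, 1.1, 0.8]
gripper_width: 0.0869
t 10.58 pos [ 5.342e-01 -3.000e-04  1.983e-01] rpy [ 1.799e+02 -1.000e-01 -1.619e+02] w 0.0869 F [-0.68  1.07  0.77] T [ 0.051  0.062 -0.031] q [-0.17  0.26  0.11  1.9  -0.04  0.98  1.84]
px [588. 248.] c [480.6 222.7] size [ 61.2 112.5] yaw -5.8
px [322. 227.] c [535.   -2.1] size [110.9  60.8] yaw 18.3
px [55. 78.] c [ 480.2 -229.5] size [ 67.5 111.1] yaw -19.4
t 10.63 pos [ 5.344e-01 -2.000e-04  1.987e-01] rpy [ 1.799e+02 -1.000e-01 -1.618e+02] w 0.0873 F [0.63 0.92 1.06] T [0.078 0.063 0.011] q [-0.17  0.26  0.11  1.9  -0.04  0.98  1.84]
[  0.7  -1.8 178.7] [ 0.1 -0.1  0.2]
```

```bash
python3 -m jog '[[[0,-0.002,0.03],[0,0,0],0.087],[[0,-0.002,0.06],[0,0,0],0.087],[[0,-0.002,0.09],[0,0,0],0.087],[[0,-0.002,0.11],[0,0,0],0.087],[[0,-0.002,0.13],[0,0,0],0.087],[[0,-0.002,0.145],[0,0,0],0.087],[[0,-0.002,0.16],[0,0,0],0.087],[[0,-0.002,0.17],[0,0,0],0.087],[[0,-0.002,0.179],[0,0,0],0.087],[[0,-0.002,0.179],[0,0,0],0.087],[[0,-0.002,0.179],[0,0,0],0.087]]'; python3 d.py .535 -.002 .02 198;  python3 -m jog '[[[0,0,0],[0,0,0],0.02],[[0,0,0],[0,0,0],0.02],[[0,0,0],[0,0,0],0.02],[[0,0,0],[0,0,0],0.02],[[0,0,0],[0,0,0],0.02],[[0,0,0],[0,0,0],0.02]]'; python3 d.py
```

```text
time_s: 11.55
eef_pos: [0.5356, -0.0034, 0.0204]
ee_rot: [3.141, -0.0, -2.827]
ft_force: [0.3, 0.4, 0.3]
gripper_width: 0.0872
t 11.55 pos [ 0.5356 -0.0034  0.0204] rpy [ 180.   -0. -162.] w 0.0872 F [0.28 0.39 0.27] T [ 0.034  0.023 -0.033] q [-0.14  0.51  0.09  2.04 -0.08  0.6   1.88]
[0.1 1.5 0.4] [ 0. -0.  0.]
time_s: 12.05
eef_pos: [0.5358, -0.0034, 0.021]
ee_rot: [3.141, 0.001, -2.827]
ft_force: [-1.0, 1.3, 3.2]
gripper_width: 0.0597
t 12.05 pos [ 0.5358 -0.0034  0.021 ] rpy [ 180.    0. -162.] w 0.0597 F [-1.01  1.31  3.21] T [ 0.312  0.177 -0.041] q [-0.14  0.51  0.09  2.04 -0.08  0.6   1.88]
```

```bash
python3 -m jog '[[[0,0,-0.005],[0,0,0],0.02],[[0,0,-0.015],[0,0,0],0.02],[[0,0,-0.03],[0,0,0],0.02],[[0,0,-0.045],[0,0,0],0.02],[[0,0,-0.06],[0,0,0],0.02],[[0,0,-0.075],[0,0,0],0.02],[[0,0,-0.09],[0,0,0],0.02],[[0,0,-0.1],[0,0,0],0.02],[[0,0,-0.1],[0,0,0],0.02],[[0,0,-0.1],[0,0,0],0.02],[[0,0,-0.1],[0,0,0],0.02],[[0,0,-0.1],[0,0,0],0.02]]'; python3 avg.py
python3 -m jog '[[[-0.04,0,0],[0,0,0],0.02],[[-0.08,0,0],[0,0,0],0.02],[[-0.105,0,0],[0,0,0],0.02],[[-0.105,0,0],[0,0,0],0.02],[[-0.105,0,0],[0,0,0],0.02],[[-0.105,0,0],[0,0,0],0.02],[[-0.105,0,0],[0,0,0],0.02],[[-0.105,0,0],[0,0,0],0.02]]'; python3 avg.py
python3 -m jog '[[[0.04,0,0],[0,0,0],0.02],[[0.08,0,0],[0,0,0],0.02],[[0.105,0,0],[0,0,0],0.02],[[0.105,0,0],[0,0,0],0.02],[[0.105,0,0],[0,0,0],0.02],[[0.105,0,0],[0,0,0],0.02],[[0.105,0,0],[0,0,0],0.02],[[0.105,0,0],[0,0,0],0.02]]'; python3 avg.py
```

```text
time_s: 13.05
eef_pos: [0.5348, -0.004, 0.1195]
ee_rot: [3.141, -0.002, -2.827]
ft_force: [0.1, -0.9, -2.5]
gripper_width: 0.0597
t 13.75 pos [ 0.5356 -0.0039  0.1205] F [-0.05  0.19 -2.71] T [0.042 0.026 0.002] +- [0.012 0.009 0.011] rpy [ 180.    0. -162.]
T about tool x,y: -0.048 0.012
time_s: 14.42
eef_pos: [0.6344, 0.0278, 0.1205]
ee_rot: [3.141, -0.001, -2.828]
ft_force: [0.0, 0.5, -2.0]
gripper_width: 0.0598
t 15.1167 pos [0.6355 0.0286 0.1205] F [ 0.09  0.08 -2.51] T [0.059 0.021 0.002] +- [0.006 0.005 0.007] rpy [ 180.   -0. -162.]
T about tool x,y: -0.063 0.001
time_s: 15.78
eef_pos: [0.5369, -0.0033, 0.1206]
ee_rot: [-3.141, 0.001, -2.827]
ft_force: [0.2, 0.4, -3.4]
gripper_width: 0.0597
t 16.4833 pos [ 0.5356 -0.0039  0.1205] F [-0.03 -0.08 -2.48] T [ 0.056  0.01  -0.003] +- [0.007 0.008 0.007] rpy [ 180.    0. -162.]
T about tool x,y: -0.057 -0.008
```

The middle tin weighs only about 0.26 kg, below the 0.45 kg minimum for the loaded tin, and its moment doesn't shift either. It isn't the one, so I'll put it back.

```bash
python3 -m jog '[[[0,0,0.015],[0,0,0],0.02],[[0,0,0.03],[0,0,0],0.02],[[0,0,0.045],[0,0,0],0.02],[[0,0,0.06],[0,0,0],0.02],[[0,0,0.075],[0,0,0],0.02],[[0,0,0.085],[0,0,0],0.02],[[0,0,0.092],[0,0,0],0.02],[[0,0,0.096],[0,0,0],0.02],[[0,0,0.1],[0,0,0],0.02],[[0,0,0.101],[0,0,0],0.02],[[0,0,0.101],[0,0,0],0.02],[[0,0,0.101],[0,0,0],0.02]]';  python3 -m jog '[[[0,0,0],[0,0,0],0.087],[[0,0,0],[0,0,0],0.087],[[0,0,0],[0,0,0],0.087],[[0,0,0],[0,0,0],0.087],[[0,0,-0.03],[0,0,0],0.087],[[0,0,-0.06],[0,0,0],0.087],[[0,0,-0.1],[0,0,0],0.087],[[0,0,-0.14],[0,0,0],0.087],[[0,0,-0.18],[0,0,0],0.087],[[0,0,-0.18],[0,0,0],0.087],[[0,0,-0.18],[0,0,0],0.087],[[0,0,-0.18],[0,0,0],0.087]]'; python3 wt.py;  python3 d.py .478 -.232 .2 160
```

```text
time_s: 17.48
eef_pos: [0.536, -0.0039, 0.0207]
ee_rot: [3.142, 0.001, -2.827]
ft_force: [-2.9, 0.3, 6.4]
gripper_width: 0.0599
time_s: 18.48
eef_pos: [0.5351, -0.0039, 0.199]
ee_rot: [3.141, -0.001, -2.827]
ft_force: [-0.2, 0.5, -1.5]
gripper_width: 0.087
t 18.48 pos [ 0.5351 -0.0039  0.199 ] rpy [ 180.   -0. -162.] w 0.087 F [-0.24  0.49 -1.45] T [ 0.079  0.084 -0.003] q [-0.17  0.26  0.12  1.9  -0.04  0.98  1.85]
px [591. 248.] c [479.6 221.5] size [ 60.8 111.7] yaw -6.1
px [323. 227.] c [534.6  -5. ] size [110.6  60.4] yaw 18.1
px [58. 74.] c [ 478.7 -229.4] size [ 66.5 110.6] yaw -19.7
t 18.53 pos [ 0.5346 -0.0039  0.1981] rpy [ 1.80e+02 -1.00e-01 -1.62e+02] w 0.087 F [-0.26 -0.55 -0.33] T [ 0.067  0.02  -0.015] q [-0.17  0.26  0.12  1.9  -0.04  0.98  1.85]
[ 124.3 -199.4   -1.7] [-0.  -0.2 38. ]
```

The middle tin is standing within 3 mm of its start. Next, the right tin.

```bash
python3 -m jog '[[[0.018,-0.028,0],[0,0,5.4],0.087],[[0.036,-0.057,0],[0,0,10.8],0.087],[[0.053,-0.085,0],[0,0,16.2],0.087],[[0.071,-0.114,0],[0,0,21.6],0.087],[[0.089,-0.142,0],[0,0,27],0.087],[[0.107,-0.171,0],[0,0,32.5],0.087],[[0.124,-0.199,0],[0,0,38],0.087],[[0.124,-0.199,0],[0,0,38],0.087],[[0.124,-0.199,0],[0,0,38],0.087],[[0.124,-0.199,0],[0,0,38],0.087],[[0.124,-0.199,0],[0,0,38],0.087]]'; python3 wt.py;  python3 d.py .478 -.232 .02 160
```

```text
time_s: 19.45
eef_pos: [0.4792, -0.2298, 0.1984]
ee_rot: [3.141, -0.002, 2.795]
ft_force: [0.1, -0.3, 0.4]
gripper_width: 0.0868
t 19.45 pos [ 0.4792 -0.2298  0.1984] rpy [ 1.800e+02 -1.000e-01  1.602e+02] w 0.0868 F [ 0.14 -0.3   0.45] T [ 0.012  0.018 -0.074] q [ 0.08  0.26  0.35  1.92 -0.11  0.98  1.7 ]
px [320. 227.] c [ 478.6 -233.2] size [ 60.5 111. ] yaw -20.2
px [599. 200.] c [535.9  -5. ] size [110.2  59.6] yaw 18.0
t 19.5 pos [ 0.4794 -0.2298  0.1987] rpy [ 1.800e+02 -1.000e-01  1.602e+02] w 0.0871 F [ 1.41 -0.33 -0.98] T [ 0.018 -0.076 -0.032] q [ 0.08  0.26  0.35  1.92 -0.11  0.98  1.7 ]
[  0.3  -2.7 178.7] [ 0.  -0.1  0.2]
```

```bash
python3 -m jog '[[[0,-0.003,0.03],[0,0,0],0.087],[[0,-0.003,0.06],[0,0,0],0.087],[[0,-0.003,0.09],[0,0,0],0.087],[[0,-0.003,0.11],[0,0,0],0.087],[[0,-0.003,0.13],[0,0,0],0.087],[[0,-0.003,0.145],[0,0,0],0.087],[[0,-0.003,0.16],[0,0,0],0.087],[[0,-0.003,0.17],[0,0,0],0.087],[[0,-0.003,0.179],[0,0,0],0.087],[[0,-0.003,0.179],[0,0,0],0.087],[[0,-0.003,0.179],[0,0,0],0.087]]'; python3 d.py .478 -.232 .02 160;  python3 -m jog '[[[0,0,0],[0,0,0],0.02],[[0,0,0],[0,0,0],0.02],[[0,0,0],[0,0,0],0.02],[[0,0,0],[0,0,0],0.02],[[0,0,0],[0,0,0],0.02],[[0,0,0],[0,0,0],0.02]]'; python3 d.py
```

```text
time_s: 20.42
eef_pos: [0.4783, -0.234, 0.0204]
ee_rot: [3.141, -0.0, 2.793]
ft_force: [-0.4, 0.4, -0.1]
gripper_width: 0.0871
t 20.42 pos [ 0.4783 -0.234   0.0204] rpy [180.  -0. 160.] w 0.0871 F [-0.38  0.4  -0.11] T [ 0.002 -0.041  0.021] q [ 0.16  0.52  0.27  2.05 -0.24  0.6   1.82]
[1.  1.8 0.4] [ 0. -0.  0.]
time_s: 20.92
eef_pos: [0.4785, -0.2339, 0.0209]
ee_rot: [3.141, 0.0, 2.793]
ft_force: [-0.1, 1.6, 3.5]
gripper_width: 0.0598
t 20.92 pos [ 0.4785 -0.2339  0.0209] rpy [180.   0. 160.] w 0.0598 F [-0.09  1.61  3.49] T [ 0.202  0.012 -0.091] q [ 0.16  0.52  0.27  2.05 -0.24  0.6   1.82]
```

```bash
python3 -m jog '[[[0,0,-0.005],[0,0,0],0.02],[[0,0,-0.015],[0,0,0],0.02],[[0,0,-0.03],[0,0,0],0.02],[[0,0,-0.045],[0,0,0],0.02],[[0,0,-0.06],[0,0,0],0.02],[[0,0,-0.075],[0,0,0],0.02],[[0,0,-0.09],[0,0,0],0.02],[[0,0,-0.1],[0,0,0],0.02],[[0,0,-0.1],[0,0,0],0.02],[[0,0,-0.1],[0,0,0],0.02],[[0,0,-0.1],[0,0,0],0.02],[[0,0,-0.1],[0,0,0],0.02]]'; python3 avg.py
python3 -m jog '[[[-0.04,0,0],[0,0,0],0.02],[[-0.08,0,0],[0,0,0],0.02],[[-0.105,0,0],[0,0,0],0.02],[[-0.105,0,0],[0,0,0],0.02],[[-0.105,0,0],[0,0,0],0.02],[[-0.105,0,0],[0,0,0],0.02],[[-0.105,0,0],[0,0,0],0.02],[[-0.105,0,0],[0,0,0],0.02]]'; python3 avg.py
python3 -m jog '[[[0.04,0,0],[0,0,0],0.02],[[0.08,0,0],[0,0,0],0.02],[[0.105,0,0],[0,0,0],0.02],[[0.105,0,0],[0,0,0],0.02],[[0.105,0,0],[0,0,0],0.02],[[0.105,0,0],[0,0,0],0.02],[[0.105,0,0],[0,0,0],0.02],[[0.105,0,0],[0,0,0],0.02]]'; python3 avg.py
```

```text
time_s: 21.92
eef_pos: [0.4773, -0.2339, 0.1194]
ee_rot: [-3.142, -0.002, 2.793]
ft_force: [-0.1, -0.1, -4.5]
gripper_width: 0.0598
t 22.6167 pos [ 0.4782 -0.2343  0.1205] F [-0.14 -0.07 -4.49] T [ 0.003 -0.002  0.003] +- [0.01  0.008 0.008] rpy [180.   0. 160.]
T about tool x,y: -0.004 -0.001
time_s: 23.28
eef_pos: [0.5755, -0.2699, 0.1204]
ee_rot: [3.141, -0.001, 2.792]
ft_force: [0.1, -0.4, -4.3]
gripper_width: 0.06
t 23.9833 pos [ 0.5768 -0.2702  0.1205] F [-0.05 -0.11 -4.43] T [0.026 0.082 0.007] +- [0.007 0.007 0.006] rpy [180.  -0. 160.]
T about tool x,y: 0.004 0.086
time_s: 24.65
eef_pos: [0.4796, -0.2348, 0.1208]
ee_rot: [-3.141, 0.002, 2.793]
ft_force: [-0.9, -0.1, -4.1]
gripper_width: 0.0597
t 25.35 pos [ 0.4782 -0.2343  0.1205] F [-0.04 -0.18 -4.22] T [-0.022 -0.08  -0.01 ] +- [0.008 0.008 0.009] rpy [180.  -0. 160.]
T about tool x,y: -0.007 -0.082
```

The moment about the tool's y axis flips from +0.086 to −0.082 N m, a change of 0.168 against about 0.17 expected, so the rattler is the right tin. I'll stand it back as asked, release it, then grip it again.

```bash
python3 -m jog '[[[0,0,0.015],[0,0,0],0.02],[[0,0,0.03],[0,0,0],0.02],[[0,0,0.045],[0,0,0],0.02],[[0,0,0.06],[0,0,0],0.02],[[0,0,0.075],[0,0,0],0.02],[[0,0,0.085],[0,0,0],0.02],[[0,0,0.092],[0,0,0],0.02],[[0,0,0.096],[0,0,0],0.02],[[0,0,0.1],[0,0,0],0.02],[[0,0,0.101],[0,0,0],0.02],[[0,0,0.101],[0,0,0],0.02],[[0,0,0.101],[0,0,0],0.02]]';  python3 -m jog '[[[0,0,0],[0,0,0],0.087],[[0,0,0],[0,0,0],0.087],[[0,0,0],[0,0,0],0.087],[[0,0,0],[0,0,0],0.087],[[0,0,0],[0,0,0],0.02],[[0,0,0],[0,0,0],0.02],[[0,0,0],[0,0,0],0.02],[[0,0,0],[0,0,0],0.02],[[0,0,0],[0,0,0],0.02],[[0,0,0],[0,0,0],0.02]]'
python3 -m jog '[[[0,0,-0.005],[0,0,0],0.02],[[0,0,-0.015],[0,0,0],0.02],[[0,0,-0.03],[0,0,0],0.02],[[0,0,-0.045],[0,0,0],0.02],[[0,0,-0.06],[0,0,0],0.02],[[0,0,-0.075],[0,0,0],0.02],[[0,0,-0.09],[0,0,0],0.02],[[0,0,-0.105],[0,0,0],0.02],[[0,0,-0.12],[0,0,0],0.02],[[0,0,-0.13],[0,0,0],0.02],[[0,0,-0.13],[0,0,0],0.02],[[0,0,-0.13],[0,0,0],0.02]]'; python3 d.py .685 .103 .15 195
```

```text
time_s: 26.35
eef_pos: [0.4785, -0.2345, 0.0207]
ee_rot: [3.141, 0.001, 2.793]
ft_force: [-2.1, 1.4, 5.7]
gripper_width: 0.06
time_s: 27.18
eef_pos: [0.4781, -0.2343, 0.0195]
ee_rot: [3.142, -0.0, 2.793]
ft_force: [0.1, 0.5, -0.5]
gripper_width: 0.0598
time_s: 28.18
eef_pos: [0.4781, -0.2342, 0.1498]
ee_rot: [3.141, 0.001, 2.793]
ft_force: [-0.3, -0.4, -4.6]
gripper_width: 0.06
t 28.18 pos [ 0.4781 -0.2342  0.1498] rpy [180.   0. 160.] w 0.06 F [-0.3  -0.45 -4.56] T [-0.071 -0.059 -0.037] q [ 0.09  0.33  0.35  1.97 -0.14  0.87  1.74]
[-7.920e+01  3.876e+02 -1.000e-01] [  0.   0. -35.]
```

```bash
python3 -m jog '[[[-0.002,0.01,0],[0,0,0],0.02],[[-0.005,0.025,0],[0,0,0],0.02],[[-0.009,0.045,0],[0,0,0],0.02],[[-0.013,0.065,0],[0,0,0],0.02],[[-0.017,0.085,0],[0,0,0],0.02],[[-0.021,0.105,0],[0,0,0],0.02],[[-0.026,0.125,0],[0,0,0],0.02],[[-0.03,0.145,0],[0,0,0],0.02],[[-0.034,0.165,0],[0,0,0],0.02],[[-0.038,0.185,0],[0,0,0],0.02],[[-0.040,0.195,0],[0,0,0],0.02],[[-0.040,0.195,0],[0,0,0],0.02]]'; python3 -m jog '[[[-0.002,0.01,0],[0,0,0],0.02],[[-0.005,0.025,0],[0,0,0],0.02],[[-0.009,0.045,0],[0,0,0],0.02],[[-0.013,0.065,0],[0,0,0],0.02],[[-0.017,0.085,0],[0,0,0],0.02],[[-0.021,0.105,0],[0,0,0],0.02],[[-0.026,0.125,0],[0,0,0],0.02],[[-0.03,0.145,0],[0,0,0],0.02],[[-0.034,0.165,0],[0,0,0],0.02],[[-0.038,0.185,0],[0,0,0],0.02],[[-0.039,0.193,0],[0,0,0],0.02],[[-0.039,0.193,0],[0,0,0],0.02]]'; python3 d.py .685 .103 .12 160
```

```text
time_s: 29.18
eef_pos: [0.5831, -0.0607, 0.1482]
ee_rot: [3.141, -0.002, 2.798]
ft_force: [-0.3, -0.1, -4.9]
gripper_width: 0.0598
time_s: 30.18
eef_pos: [0.6855, 0.1066, 0.1489]
ee_rot: [3.14, -0.001, 2.796]
ft_force: [2.5, 5.3, -5.7]
gripper_width: 0.0595
t 30.18 pos [0.6855 0.1066 0.1489] rpy [179.9  -0.  160.2] w 0.0595 F [ 2.5   5.34 -5.72] T [ 0.945 -0.45  -0.044] q [-0.38  0.57  0.25  1.57 -0.16  1.02  1.14]
[-0.8 -3.6 28.9] [ 0.1 -0.   0.2]
```

```bash
python3 -m jog '[[[0,0,0.008],[0,0,0],0.02],[[0,0,0.016],[0,0,0],0.02],[[0,0,0.022],[0,0,0],0.02],[[0,0,0.028],[0,0,0],0.02],[[0,0,0.028],[0,0,0],0.02],[[0,0,0.028],[0,0,0],0.02],[[0,0,0.028],[0,0,0],0.02]]'; python3 avg.py; python3 - <<'E'
from cell import env
import cv2,numpy as np
print(np.round(env.sense()["dq"],4))
for n in("scene","top"):
    c=env.read_camera(n); cv2.imwrite(f"pics/{n}9.png",c["image"][:,:,::-1]); np.savez(f"pics/{n}9.npz",**c)
from h import *
c=np.load("pics/top9.npz"); P=cloud(c); hsv=cv2.cvtColor(c["image"],cv2.COLOR_RGB2HSV)
m=((hsv[...,1]<50)&(hsv[...,2]>100)&(abs(P[...,2]-.07)<.02)).astype(np.uint8)
for k in cv2.findContours(m,cv2.RETR_EXTERNAL,cv2.CHAIN_APPROX_NONE)[0]:
    if cv2.contourArea(k)<100: continue
    w=cast(c,k[:,0],.07)[:,:2];r=cv2.minAreaRect((w*1000).astype(np.float32));print(k[:,0].mean(0).round(),np.round(r[0],1),np.round(r[1],1),np.median(P[...,2][m>0]).round(3))
E
```

```text
time_s: 30.77
eef_pos: [0.6852, 0.103, 0.1218]
ee_rot: [3.141, 0.0, 2.792]
ft_force: [0.1, 0.2, -4.3]
gripper_width: 0.0599
t 31.4667 pos [0.6851 0.1033 0.1215] F [ 0.03 -0.01 -4.69] T [-0.036 -0.059 -0.002] +- [0.007 0.008 0.007] rpy [180.  -0. 160.]
T about tool x,y: 0.014 -0.068
[ 0.0006 -0.0017  0.0008  0.0007 -0.0019 -0.0006  0.002 ]
[223. 252.] [480.4 239. ] [ 30.9 111.6] 0.07
[556. 240.] [ 499.  -683.4] [94.7 97.3] 0.07
[311. 232.] [534.6  -4.1] [112.7  60.7] 0.07
```

View pics/scene9.png

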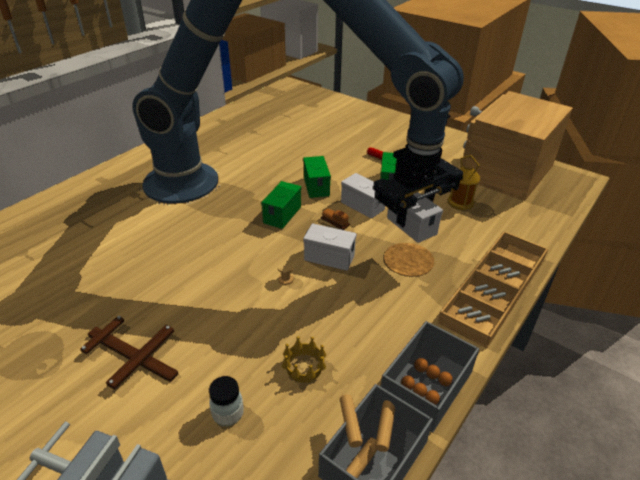

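View pics/top9.png

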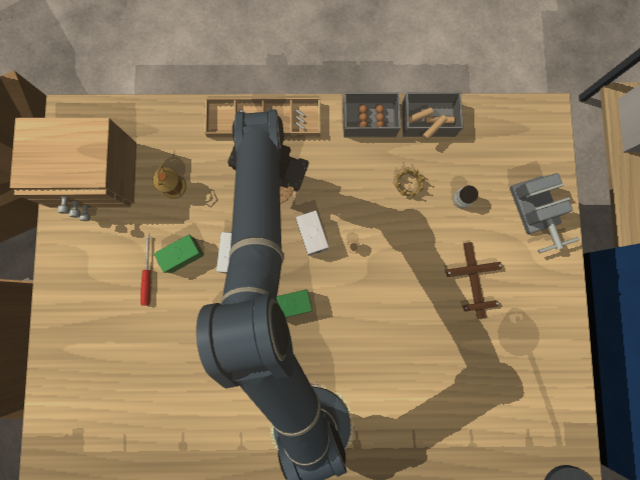

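The tin is held level above the mat; in the scene view it is at (415,215) with the mat at (408,258). The middle tin at (311,232) and the visible half of the left tin at (223,252) haven't moved. The bystanders are at the same pixels as before, except the shoe, which the arm hides in the top view but which is unmoved in the scene view at (336,216). I'll hand in now.

```bash
python3 -c "
from cell import env
print(env.finish_job())"
```

```text
the job is handed in; nothing more can be done
None
```

I lifted, shook and stood back the left, middle and right tins in that order. The right one rattled, and the arm is now holding it above the cork mat. I handed the job in at about 31.6 s of the 72 s allowed; the system gives no verdict.

- **Which tin rattled:** in the right tin, the wrist moment along its length flipped from +0.086 to −0.082 N m between the two ends of the stroke. That is a change of 0.168, against about 0.17 expected for the ball. The left and middle tins changed by 0.01 N m or less.
- **Shake speed:** I measured about 0.47 m/s on an extra stroke of the left tin. The middle and right tins got nearly the same commanded stroke, but I did not measure their speed.
- **Held tin:** the tool is at (0.685, 0.103) over the mat centre I measured, upright and still. The tin's underside is about 100 mm above the bench, and the finger opening is 60 mm.
- **Other two tins:** the middle tin stands about 2 mm from its start. The arm half hid the left tin in the last top view, but its visible edge agrees with the 1 mm offset I measured after putting it back.
- **Bystanders:** none looks moved in the last pictures. I judged this by eye and did not measure their positions.
- **Odd reading:** as the carry to the mat stopped, the wrist briefly read about 5 N sideways and 0.9 N m. I took this for the stop itself, and both were back to normal once the arm settled.

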